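# Push the punch rack past the spring gate into its bay

## Task

Press the red lever down with one fingertip so that the steel gate sinks into the chute floor, and while keeping it down push the wooden punch rack along the chute with the other finger, past the gate and fully home against the yellow end stop. Then take the hand away so that the gate springs up again behind the rack. Only push: do not pick up or tip the rack, do not let the gate rise while the rack is over it, and leave everything else on the bench where it stands.

Things in the scene. Friction and masses are not known exactly. Their poses are not given: they have to be found in the camera images.
- chute: Fixed wooden chute, open above, 374 x 78 mm, ending in a yellow bay. Origin on the table under mid-width at the gate plate; x = the way to push along the chute, y = towards the lever, z up. Placed anew each time. Floor 45 mm above the table from x = -250 to +104 mm; inner width 66 mm (y -33 to +33); walls 6 mm thick, tops 61 mm above the table.
- rack: Loose dark wooden block 90 (x) x 60 (y) x 28 mm with six short punches standing in it, 44 mm tall overall; about 0.35 kg (varies). Origin: centre of its underside. Starts on the chute floor before the gate, its x along the chute's x. Push on its plain rear face, at its x = -45 mm. Fully home its front meets the stop: origin at chute x = +59 mm, rear face 11 mm past the gate plate.
- gate (a joint): Angle (rad) of the red lever that carries the gate: 0 = gate up (sprung, at rest), grows as the lever is pressed down, 0.19 = lever level, 0.23 = hard stop. The gate's top is flush with the chute floor at 0.144: keep above 0.16 while the rack is over it. Springs back when let go. Holding it level takes about 2 N at the free end, 5 N abreast of the gate plate.
- lever_end (a point): Middle of the top edge of the lever's free end; moves with it (about 120 mm above the table when the gate is up). Lever: straight bar 335 x 22 x 10 mm with a black strip on top, beside the chute, centred on chute y = 55.5 mm, free end at chute x = -205 mm. At rest it slopes up 0.19 rad to that end.
- lever_hinge (a point): The lever's hinge axis, at chute x = +130, y = 55.5 mm, 52 mm above the table (fixed). When level, the lever's top is 57 mm above the table all along (12 mm above the chute floor): a fingertip kept at that height can slide along it and hold it level, while a second finger at the same height, inside the chute, pushes the rack.
- gate_slot (a point): Where the gate plate crosses the chute floor, mid-width (chute x = 0, y = 0, 45 mm above the table; fixed). The steel plate, 6 mm thick, spans the chute; its top stands about 18 mm above the floor at rest, 6 mm below it with the lever level.
- stop_face (a point): Point on the yellow end stop's face at chute x = +104 mm, mid-width, 12 mm above the chute floor. The stop's top is 85 mm above the table.
- spool: Bystander: thread spool standing, 38 mm across, 46 mm tall; origin at the centre of its foot. Between robot and chute.
- glue: Bystander: small white glue bottle standing, 42 mm across, 85 mm tall; origin at the centre of its foot. Beyond the lever.
- buckle: Bystander: flat brass buckle 50 x 44 mm, 7 mm thick, lying; origin at the centre underneath. Beyond the lever.
- slicker: Bystander: turned wooden edge slicker standing, 32 mm across, 62 mm tall; origin at the centre of its foot. Between robot and chute.
- awl: Bystander: awl lying on the mat, 150 mm long; origin near its middle, underneath. To the robot's right.
- mallet: Bystander: hammer with wooden handle lying, 240 mm long; origin near its middle, underneath. To the robot's right.
- mug: Bystander: red cup 72 mm across, 85 mm tall; origin at the centre of its foot. To the robot's left.
Mind the look-alikes: they are no part of the job. Of the things like the rack, leave any that is pink; of the rest the larger one is meant.

How it is judged:
By the outcome, as a careful person would: the job done as asked, in the order asked, and still so for the second after the job is handed in, with the robot touching nothing.
It also fails if it takes over 48 s, if anything falls off the work surface, if the arm or the gripper's body presses on something with over 40 N, if the wrist force passes 120 N, or if a joint passes its speed limit or range.

## Robot

A 6-joint arm with a two-finger parallel gripper is mounted at the origin on the work surface. World frame = base frame: x ahead of the robot, y to its left, z up, the work surface at z = 0. Lengths are in m, angles in rad, forces in N, time in s.
With the tool pointing down it reaches from about 0.35 to 0.85 m from the base axis. Payload 8.1 kg.
Tool frame: the origin (TCP) lies on the centre line of the jaws, within the pads' length; the fingertips stand 17 mm ahead of it and the grasp point (between the pads) lies 2 mm behind it; x points along the fingers, z is the direction in which the jaws open and shut, and the axes are right-handed (so a half turn about x gives the same grasp; the last joint's range is limited). The gripper opens to 93 mm and grips with 3 to 60 N. Pads are 15 mm wide; open, the fingers measure 128 mm over their backs; the gripper's body (75 mm by 188 mm) begins 65 mm behind the grasp point.
Start: joints at [-1.368, 0.13, 1.488, -0, 1.523, -0.085], TCP at [0.17, -0.575, 0.236] pointing down, gripper open.
Joint ranges: [-2.96, 2.96], [-0.89, 2.26], [0.02, 2.5], [-1.34, 4.48], [0, 2.73], [-2.66, 2.66]. Speed limits (rad/s): [2.39, 2.39, 2.79, 3.14, 3.14, 3.14].

## Interface

Orientations are given as a rotation vector (axis times angle).
In Python, from plant import telemetry, optics, workorder gives the robot as it stands.
- The arm moves only by the shell command python3 -m inch 'ROWS' [FORCE]. ROWS is JSON, a list that holds one entry, the list of rows, each a list of 7 numbers: the shift along the tool's x, y, z in m, then the turn, a rotation vector about the tool's x, y, z in rad, then the opening, from 0 (shut) to 1 (fully open). In form: [[[tx, ty, tz, ax, ay, az, grip], ...]]. A call has 1 to 20 rows; each row shifts and turns the pose as measured when the row begins, along the tool's axes as they then stand; what a row does not reach is not made up. A row lasts 1/10 s, in which the tool goes at most 50 mm and 8.59 degrees, less where a joint would pass 70% of its speed; a pose out of reach is approached as far as the arm can. A call is refused whole if a number of a shift passes 0.05 or a number of a turn 0.15, either way. A call with a gripper value outside its range is refused whole. The fingers move at their own pace and stop on an object; FORCE is the grip in N (left out, the last holds). Time passes only in rows, so rows that do not move let the fingers close. It gives the time, the measured TCP pose, the force and the opening at its end, in the units of the state.
- telemetry.read_state(): the state, without advancing time (a new reading comes with each control period).
- optics.read_camera(name): name is "side" or "top" or "wrist"; returns a dict with "frame" (384x512x3 uint8, blue, green, red), "fx", "fy", "cx", "cy" (pixels), "rvec" (rotation vector, rad) and "tvec" (3), from world to camera coordinates, as OpenCV has them. Camera axes: x right, y down, z forward; pixel columns grow to the right and rows downward; lengths in m; the calibration is good to about 2 mm. A picture is of the moment at which its call begins. There is no depth.
- workorder.close_job(): hands the job in, once; it reports no verdict.
The state is a dict: "t": time; "q": joint angles; "dq": joint speeds; "joint_torque": joint torques, N m; "tool_pos": TCP position; "orientation": TCP orientation; "force": force on the tool from outside, world axes, zero at the start; "wrist_torque": the same for the moment, N m; "opening": finger opening in m.
Only numpy, scipy, OpenCV 4.12 (cv2) and the standard library are available. Lean on these libraries where they do the work, as an engineer would, in place of code of your own. Each camera call takes 0.05 s, during which the arm holds its last target. There are 200 camera calls.

## Working session

There is one attempt and no reset: what is moved stays moved. The work goes in short steps, Python scripts to look and compute and a shell command to move; the robot and the scene stay as the last step left them, time stands still between calls to the robot, and variables do not carry over. Pictures are saved under pics/ and viewed, on a budget of 10 in all, crops included, one or two more only if the job needs it, and the job is handed in when it is done.

```bash
mkdir -p pics; ls; cat > h.py <<'E'
import numpy as np,cv2
from plant import telemetry,optics
def shot(n,f,crop=None,s=1):
    c=optics.read_camera(n); np.save('pics/'+f+'.npy',c['frame']); im=c['frame']
    import pickle; d={k:v for k,v in c.items() if k!='frame'}; pickle.dump(d,open('pics/'+f+'.pkl','wb'))
    cv2.imwrite('pics/'+f+'.png',view(im,crop,s)); return c
def view(im,crop=None,s=1):
    if crop: x0,y0,x1,y1=crop; im=im[y0:y1,x0:x1]
    return cv2.resize(im,None,fx=s,fy=s,interpolation=cv2.INTER_CUBIC)
def ray(c,u,v):
    R=cv2.Rodrigues(np.array(c['rvec'],float))[0];t=np.array(c['tvec'],float).ravel()
    d=R.T@np.array([(u-c['cx'])/c['fx'],(v-c['cy'])/c['fy'],1]); return -R.T@t,d
def at(c,u,v,z):
    o,d=ray(c,u,v); return o+d*(z-o[2])/d[2]
def proj(c,P):
    return cv2.projectPoints(np.array(P,float).reshape(-1,3),np.array(c['rvec'],float),np.array(c['tvec'],float),np.array([[c['fx'],0,c['cx']],[0,c['fy'],c['cy']],[0,0,1]]),None)[0].reshape(-1,2)
E
python3 -c "
from h import *
s=telemetry.read_state();print(s)
shot('top','t0',None,1.55);shot('side','s0',None,1.55)"
```

```text
pics
{'t': 0.0, 'q': array([-1.36842210e+00,  1.31179404e-01,  1.48930194e+00, -1.85759513e-05,
        1.52295985e+00, -8.54409118e-02]), 'dq': array([-0.00096798,  0.00211522, -0.00186134,  0.00050512, -0.00041356,
       -0.00035357]), 'joint_torque': array([ 2.02545023e-03, -5.59831309e+01, -4.91759133e+01,  7.71165197e-02,
        3.53504287e-02, -1.42877207e-04]), 'tool_pos': array([ 0.17019745, -0.57479233,  0.23456407]), 'orientation': array([ 0.99582293,  1.3331481 , -0.99380362]), 'force': array([ 0.03555359, -0.70234724, -0.25668922]), 'wrist_torque': array([-0.00265756,  0.0102136 , -0.01150267]), 'opening': 0.09283069712415833}
```

View pics/t0.png

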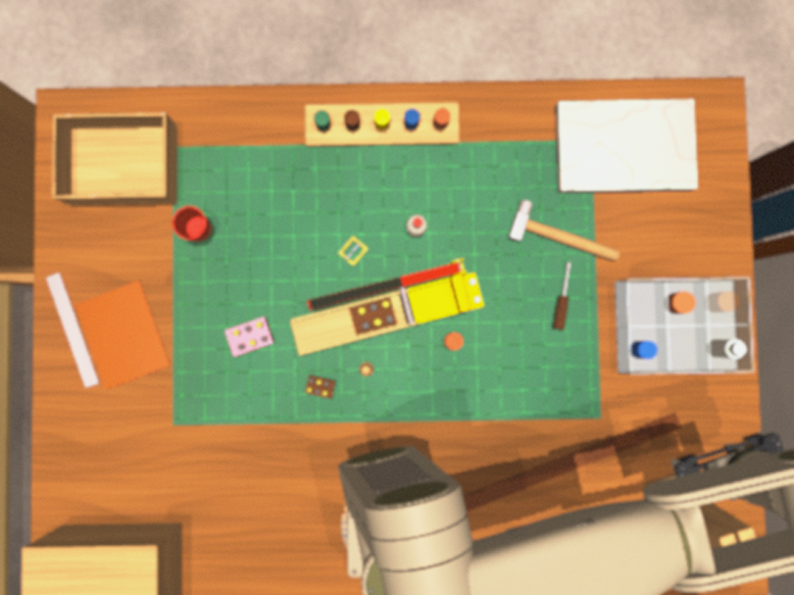

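View pics/s0.png

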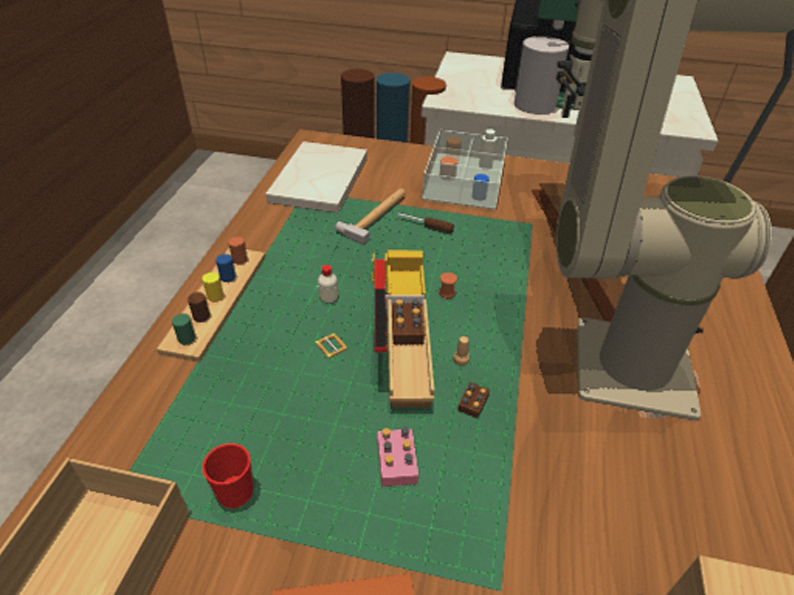

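Three things look like the rack: a large dark one in the chute (top view 373,316), a pink one (249,337), and a small dark one (320,387). The pink one is ruled out, and the larger of the other two is the one in the chute. I'll confirm that in an enlarged crop and read the corners from it.

```bash
python3 -c "
from h import *
im=np.load('pics/t0.npy');cv2.imwrite('pics/t0c.png',view(im,(180,160,320,240),5.7))"
```

```text
(no output)
```

View pics/t0c.png

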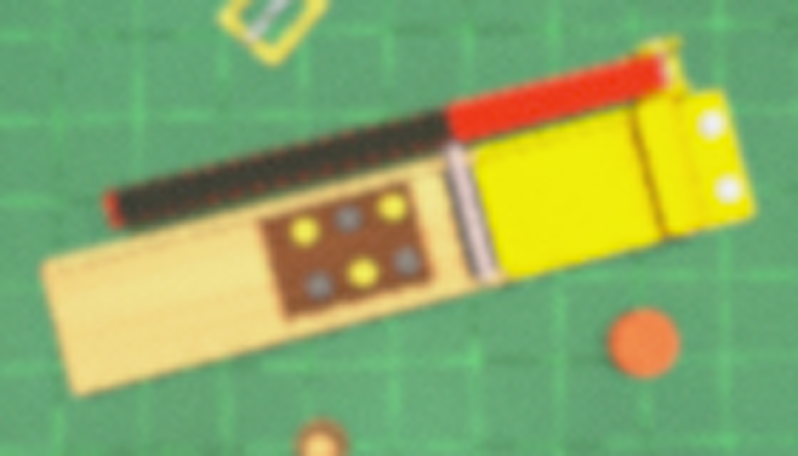

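The crop confirms it: the dark 6-punch block in the chute (crop 345,250) is the rack, with its rear edge on the left at (263,218) to (290,320). Next I'll fit the chute pose.

```bash
cat > fit.py <<'E'
from h import *
import pickle
from scipy.optimize import least_squares
c=pickle.load(open('pics/t0.pkl','rb'))
px=lambda x,y:np.array([180+(x+.5)/5.7-.5,160+(y+.5)/5.7-.5])
L=[(43,262,-250,39,61),(75,395,-250,-39,61),(720,92,124,39,85),(755,215,124,-39,85),(458,145,0,33,63),(488,280,0,-33,63),(666,70,130,55.5,57)]
U=np.array([px(a[0],a[1]) for a in L]);P=np.array([a[2:] for a in L])/1e3
def W(p,P):
    P=np.atleast_2d(P);C,S=np.cos(p[2]),np.sin(p[2]);return np.c_[p[0]+C*P[:,0]-S*P[:,1],p[1]+S*P[:,0]+C*P[:,1],P[:,2]]
f=lambda p:(proj(c,W(p,P))-U).ravel()
g=at(c,*px(473,212),.063)
r=least_squares(f,[g[0],g[1],-1.35],loss='soft_l1');p=r.x
if __name__=='__main__':
    print('chute',p,np.round(f(p).reshape(-1,2),2))
    inv=lambda q:np.array([[np.cos(p[2]),np.sin(p[2])],[-np.sin(p[2]),np.cos(p[2])]])@(q[:2]-p[:2])
    for u,v,z in [(263,218,.073),(290,320,.073),(410,183,.073),(435,282,.073),(108,208,.120),(645,343,.046),(322,440,.062)]:
        q=at(c,*px(u,v),z);print(np.round(q,4),np.round(inv(q),4))
    np.save('chute.npy',p)
E
python3 fit.py; python3 -c "
from h import *
s=telemetry.read_state();R=cv2.Rodrigues(s['orientation'])[0];print(R.round(3))"
```

```text
chute [ 0.47135823 -0.02953282 -1.32451756] [[ 0.01  0.08]
 [ 0.39 -0.34]
 [-8.64 -0.07]
 [-8.4   1.46]
 [ 0.87  2.68]
 [ 0.84 -1.68]
 [ 0.36 -0.74]]
[0.4714 0.0943 0.073 ] [-0.1201  0.0302]
[0.4126 0.0796 0.073 ] [-0.1202 -0.0303]
[0.4902 0.0095 0.073 ] [-0.0333  0.0278]
[ 0.4331 -0.0039  0.073 ] [-0.0342 -0.0309]
[0.4765 0.1787 0.12  ] [-0.2007  0.0558]
[ 0.396  -0.1261  0.046 ] [ 0.0753 -0.0967]
[0.3434 0.0626 0.062 ] [-0.1205 -0.1017]
[[-0.     0.959  0.284]
 [ 0.002  0.284 -0.959]
 [-1.     0.    -0.002]]
```

```bash
sed -i 's/(720,92,124,39,85),(755,215,124,-39,85),(458,145,0,33,63),(488,280,0,-33,63)/(638,102,104,39,85),(668,237,104,-39,85),(458,145,0,36,63),(488,280,0,-36,63)/' fit.py; python3 fit.py
cat > plan.py <<'E'
from h import *
import sys
p=np.load('chute.npy')
def chute(q): 
    C,S=np.cos(p[2]),np.sin(p[2]); return np.array([C*(q[0]-p[0])+S*(q[1]-p[1]),-S*(q[0]-p[0])+C*(q[1]-p[1]),q[2]])
def where():
    s=telemetry.read_state();R=cv2.Rodrigues(s['orientation'])[0];C,S=np.cos(p[2]),np.sin(p[2])
    Rc=np.array([[C,S,0],[-S,C,0],[0,0,1]])@R
    print('t',round(s['t'],2),'chute TCP',chute(s['tool_pos']).round(4),'tip z',(s['tool_pos']+.017*R[:,0])[2].round(4),'F',s['force'].round(1),'open',round(s['opening'],4));print(Rc.round(3));return s,R
E
python3 - <<'E'
from plan import *
s,R=where()
C,S=np.cos(p[2]),np.sin(p[2])
tgt=np.array([p[0]+C*-.165-S*.02775,p[1]+S*-.165+C*.02775,.19])
yaw=np.arctan2(C,-S); zt=np.array([-S,C,0]); xt=np.array([0,0,-1.]);Rt=np.c_[xt,np.cross(zt,xt),zt]
rv=cv2.Rodrigues(R.T@Rt)[0].ravel();print(rv,tgt)
n=18;d=(tgt-s['tool_pos'])/n
for i in range(n):
    a=R.T@d; th=rv/12 if i<12 else rv*0
    print(a.round(4),th.round(3)); R=R@cv2.Rodrigues(th)[0]
E
```

```text
chute [ 0.470232   -0.02798566 -1.32934221] [[-0.49  0.06]
 [-0.23 -0.33]
 [-0.55  0.25]
 [ 0.44 -0.29]
 [ 0.22  2.14]
 [ 0.57 -0.44]
 [ 0.03 -0.24]]
[0.4714 0.0943 0.073 ] [-0.1185  0.0304]
[0.4126 0.0796 0.073 ] [-0.1183 -0.0302]
[0.4902 0.0095 0.073 ] [-0.0316  0.0283]
[ 0.4331 -0.0039  0.073 ] [-0.0323 -0.0303]
[0.4765 0.1787 0.12  ] [-0.1992  0.0555]
[ 0.396  -0.1261  0.046 ] [ 0.0776 -0.0956]
[0.3434 0.0626 0.062 ] [-0.1183 -0.1015]
t 0.1 chute TCP [ 0.4593 -0.4221  0.2347] tip z 0.2177 F [-0.1 -0.4 -0.6] open 0.0929
[[-0.002 -0.046  0.999]
 [ 0.     0.999  0.046]
 [-1.     0.    -0.002]]
[-1.52446491e+00 -1.17159538e-03 -1.35303016e-03] [0.45772306 0.13886334 0.19      ]
[ 0.0025  0.0266 -0.0335] [-0.127 -0.    -0.   ]
[ 0.0025  0.0306 -0.0298] [-0.127 -0.    -0.   ]
[ 0.0025  0.0341 -0.0257] [-0.127 -0.    -0.   ]
[ 0.0025  0.0371 -0.0212] [-0.127 -0.    -0.   ]
[ 0.0025  0.0395 -0.0163] [-0.127 -0.    -0.   ]
[ 0.0025  0.0413 -0.0112] [-0.127 -0.    -0.   ]
[ 0.0025  0.0423 -0.0059] [-0.127 -0.    -0.   ]
[ 0.0025  0.0427 -0.0005] [-0.127 -0.    -0.   ]
[0.0025 0.0425 0.005 ] [-0.127 -0.    -0.   ]
[0.0025 0.0415 0.0103] [-0.127 -0.    -0.   ]
[0.0025 0.0398 0.0155] [-0.127 -0.    -0.   ]
[0.0025 0.0376 0.0204] [-0.127 -0.    -0.   ]
[0.0025 0.0347 0.025 ] [-0. -0. -0.]
[0.0025 0.0347 0.025 ] [-0. -0. -0.]
[0.0025 0.0347 0.025 ] [-0. -0. -0.]
[0.0025 0.0347 0.025 ] [-0. -0. -0.]
[0.0025 0.0347 0.025 ] [-0. -0. -0.]
[0.0025 0.0347 0.025 ] [-0. -0. -0.]
```

```bash
python3 -m inch '[[[0.001,0.027,-0.033,-0.127,0,0,0.41],[0.001,0.031,-0.030,-0.127,0,0,0.41],[0.001,0.034,-0.026,-0.127,0,0,0.41],[0.001,0.037,-0.021,-0.127,0,0,0.41],[0.001,0.040,-0.016,-0.127,0,0,0.41],[0.001,0.041,-0.011,-0.127,0,0,0.41],[0.001,0.042,-0.006,-0.127,0,0,0.41],[0.001,0.043,0,-0.127,0,0,0.41],[0.001,0.042,0.005,-0.127,0,0,0.41],[0.001,0.041,0.010,-0.127,0,0,0.41],[0.001,0.040,0.016,-0.127,0,0,0.41],[0.001,0.038,0.020,-0.127,0,0,0.41],[0.002,0.035,0.025,0,0,0,0.41],[0.002,0.035,0.025,0,0,0,0.41],[0.002,0.035,0.025,0,0,0,0.41],[0.002,0.035,0.025,0,0,0,0.41],[0.002,0.035,0.025,0,0,0,0.41],[0.002,0.035,0.025,0,0,0,0.41]]]'; cat > go.py <<'E'
from plan import *
s,R=where()
C,S=np.cos(p[2]),np.sin(p[2])
x,y,z=map(float,sys.argv[1:4])
tgt=np.array([p[0]+C*x-S*y,p[1]+S*x+C*y,z])
zt=np.array([-S,C,0]); xt=np.array([0,0,-1.]);Rt=np.c_[xt,np.cross(zt,xt),zt]
print('shift',(R.T@(tgt-s['tool_pos'])).round(4),'turn',cv2.Rodrigues(R.T@Rt)[0].ravel().round(4))
E
python3 go.py -.165 .02775 .18
```

```text
t: 1.9
tool_pos: [0.4357, 0.1769, 0.2067]
orientation: [-0.226, 1.558, 0.241]
force: [0.6, -0.5, 1.0]
opening: 0.0382
t 1.9 chute TCP [-0.2072  0.0154  0.2067] tip z 0.1897 F [ 0.6 -0.5  1. ] open 0.0382
[[-0.009 -0.998 -0.056]
 [ 0.001 -0.056  0.998]
 [-1.     0.009  0.002]]
shift [ 0.0263 -0.0431  0.0099] turn [ 0.0558  0.0014 -0.0091]
```

```bash
python3 -m inch '[[[0.013,-0.022,0.005,0.028,0,-0.004,0.41],[0.013,-0.022,0.005,0.028,0,-0.004,0.41],[0,0,0,0,0,0,0.41],[0,0,0,0,0,0,0.41]]]'; 
python3 go.py -.165 .02775 .18; python3 -c "
from h import *
shot('wrist','w1',None,1.5);shot('side','s1',(200,100,370,280),3.3)"
```

```text
t: 2.3
tool_pos: [0.4568, 0.1459, 0.1778]
orientation: [-0.197, 1.564, 0.202]
force: [-0.5, 0.3, 0.4]
opening: 0.0381
t 2.3 chute TCP [-0.172   0.0285  0.1778] tip z 0.1608 F [-0.5  0.3  0.4] open 0.0381
[[-0.003 -1.    -0.012]
 [-0.002 -0.012  1.   ]
 [-1.     0.003 -0.002]]
shift [-0.0022 -0.007  -0.0009] turn [ 0.0124 -0.0016 -0.0034]
```

View pics/w1.png

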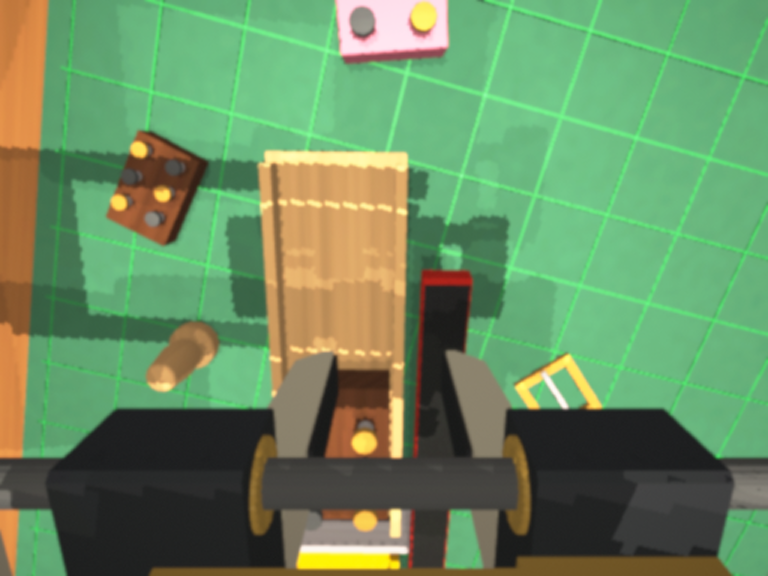

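View pics/s1.png

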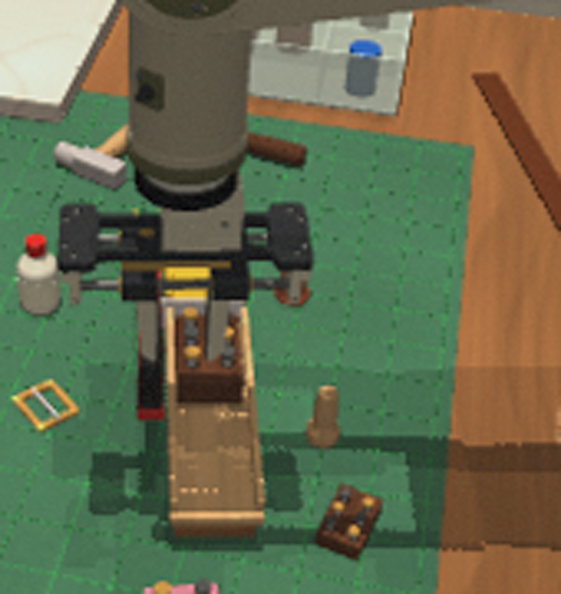

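```bash
python3 - <<'E'
from plan import *
import pickle
from fit import W
c=pickle.load(open('pics/w1.pkl','rb'))
def P(l): print((1.5*proj(c,W(p,np.array(l)/1e3))).round(0).tolist())
P([(-250,39,61),(-250,-39,61),(-205,66.5,120),(-205,44.5,120)])
s,R=where()
for y in (-.0365,-.019,.019,.0365):
    print(y,[ (1.5*proj(c,s['tool_pos']+R@np.array([.017,dy,y])))[0].round(0).tolist() for dy in (.0075,-.0075)])
E
```

```text
[[414.0, 153.0], [264.0, 151.0], [481.0, 263.0], [430.0, 262.0]]
t 2.4 chute TCP [-0.172   0.0286  0.1781] tip z 0.1611 F [-0.1 -0.   0.7] open 0.0384
[[-0.003 -1.    -0.012]
 [-0.001 -0.012  1.   ]
 [-1.     0.003 -0.001]]
-0.0365 [[293.0, 353.0], [295.0, 390.0]]
-0.019 [[341.0, 353.0], [342.0, 390.0]]
0.019 [[444.0, 353.0], [443.0, 390.0]]
0.0365 [[492.0, 353.0], [490.0, 390.0]]
```

The wrist view shows the chute's rear corners at (262,155) and (407,155), and the lever end at (423–471,272). Both are about 5–8 px left of where the fit puts them, so the real y offset is about −3 mm. I'll aim at y = 0.025. The side view shows a clear space behind the rack.

```bash
python3 -m inch '[[[0.01,-0.006,-0.002,0.006,0,-0.002,0.41],[0.01,-0.006,-0.002,0.006,0,-0.002,0.41],[0.01,0,0,0,0,0,0.41],[0.01,0,0,0,0,0,0.41],[0.01,0,0,0,0,0,0.41],[0.01,0,0,0,0,0,0.41],[0,0,0,0,0,0,0.41]]]'; 
python3 go.py -.160 .025 .0732
```

```text
t: 3.1
tool_pos: [0.4559, 0.1324, 0.1141]
orientation: [-0.189, 1.56, 0.188]
force: [-0.3, -0.1, 1.9]
opening: 0.0384
t 3.1 chute TCP [-0.1591  0.0244  0.1141] tip z 0.0971 F [-0.3 -0.1  1.9] open 0.0384
[[ 0.001 -1.     0.001]
 [ 0.002  0.001  1.   ]
 [-1.    -0.001  0.002]]
shift [0.0409 0.0009 0.0005] turn [-0.0011  0.002   0.0006]
```

Force reads 1.9 N upward, so the finger is on the lever. I'll continue down to level.

```bash
python3 -m inch '[[[0.01,0,0,0,0,0,0.41],[0.01,0,0,0,0,0,0.41],[0.01,0,0,0,0,0,0.41],[0.01,0,0,0,0,0,0.41],[0,0,0,0,0,0,0.41],[0,0,0,0,0,0,0.41]]]'; 
python3 go.py -.160 .025 .0732;python3 -c "
from h import *
shot('wrist','w2',None,1.0);shot('side','s2',(220,150,300,250),5.5)
a=cv2.imread('pics/w2.png');b=cv2.imread('pics/s2.png')
b=cv2.resize(b,(288,384));cv2.imwrite('pics/m2.png',np.hstack([a,b]))"
```

```text
t: 3.7
tool_pos: [0.4564, 0.1332, 0.0709]
orientation: [-0.189, 1.56, 0.189]
force: [1.1, 1.6, 2.2]
opening: 0.0379
t 3.7 chute TCP [-0.1598  0.0251  0.0709] tip z 0.0539 F [1.1 1.6 2.2] open 0.0379
[[-0.    -1.     0.   ]
 [ 0.003  0.     1.   ]
 [-1.     0.     0.003]]
shift [-0.0023  0.0002 -0.0001] turn [-0.0004  0.0028 -0.0001]
```

View pics/m2.png

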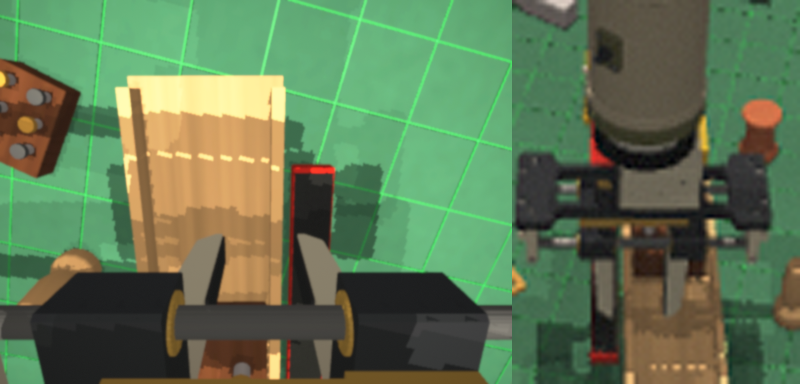

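The lever finger is on the black strip: finger at columns 298–335, lever at 290–333. The other finger is inside the chute at about (205,260), and the rack is ahead of it. Now I'll push.

```bash
python3 -m inch '[[[-0.001,-0.006,0,0,0,0,0.41],[0,-0.006,0,0,0,0,0.41],[0,-0.006,0,0,0,0,0.41],[0,-0.004,0,0,0,0,0.41],[0,-0.004,0,0,0,0,0.41],[0,-0.004,0,0,0,0,0.41],[0,-0.004,0,0,0,0,0.41],[0,-0.004,0,0,0,0,0.41],[0,0,0,0,0,0,0.41]]]'; 
python3 go.py 0.006 .025 .0727
```

```text
t: 4.7
tool_pos: [0.4674, 0.0937, 0.0741]
orientation: [-0.187, 1.557, 0.19]
force: [-0.4, 1.8, 2.6]
opening: 0.0383
t 4.7 chute TCP [-0.1188  0.0263  0.0741] tip z 0.0571 F [-0.4  1.8  2.6] open 0.0383
[[-0.002 -1.     0.001]
 [ 0.006  0.001  1.   ]
 [-1.     0.002  0.006]]
shift [ 0.0012 -0.1248 -0.0012] turn [-0.001   0.006  -0.0016]
```

```bash
python3 -m inch '[[[0.001,-0.003,-0.0005,0,0.002,0,0.41],[0.001,-0.005,-0.0005,0,0.002,0,0.41],[0.0003,-0.005,-0.0003,0,0.001,0,0.41],[0.0003,-0.005,0,0,0,0,0.41],[0.0003,-0.005,0,0,0,0,0.41],[0.0003,-0.005,0,0,0,0,0.41],[0.0003,-0.005,0,0,0,0,0.41],[0.0003,-0.005,0,0,0,0,0.41]]]'; 
python3 go.py 0.006 .025 .0727
```

```text
t: 5.5
tool_pos: [0.4766, 0.0602, 0.0729]
orientation: [-0.183, 1.558, 0.197]
force: [-2.7, 5.8, 6.2]
opening: 0.0379
t 5.5 chute TCP [-0.0841  0.0273  0.0729] tip z 0.0559 F [-2.7  5.8  6.2] open 0.0379
[[-0.009 -1.    -0.001]
 [ 0.005 -0.001  1.   ]
 [-1.     0.009  0.005]]
shift [-0.0006 -0.0901 -0.0024] turn [ 0.0008  0.005  -0.0089]
```

```bash
python3 -m inch '[[[0.0002,-0.005,-0.0008,0,0.002,-0.003,0.41],[0.0002,-0.005,-0.0008,0,0.001,-0.003,0.41],[0.0002,-0.005,-0.0008,0,0.001,-0.002,0.41],[0.0002,-0.005,-0.0005,0,0,-0.001,0.41],[0.0002,-0.005,-0.0005,0,0,-0.001,0.41],[0.0002,-0.005,-0.0003,0,0,0,0.41],[0.0002,-0.005,-0.0003,0,0,0,0.41]]]'; 
python3 go.py 0.006 .025 .0727;python3 -c "
from h import *
shot('wrist','w3',None,1.0);shot('side','s3',(220,130,300,230),5.5)
a=cv2.imread('pics/w3.png');b=cv2.imread('pics/s3.png')
b=cv2.resize(b,(288,384));cv2.imwrite('pics/m3.png',np.hstack([a,b]))"
```

```text
t: 6.2
tool_pos: [0.4821, 0.0267, 0.0728]
orientation: [-0.189, 1.559, 0.194]
force: [-1.1, 5.6, 5.9]
opening: 0.0382
t 6.2 chute TCP [-0.0502  0.0246  0.0728] tip z 0.0558 F [-1.1  5.6  5.9] open 0.0382
[[-0.002 -1.    -0.002]
 [ 0.003 -0.002  1.   ]
 [-1.     0.002  0.003]]
shift [ 0.     -0.0562  0.0002] turn [ 0.0025  0.0034 -0.0023]
```

View pics/m3.png

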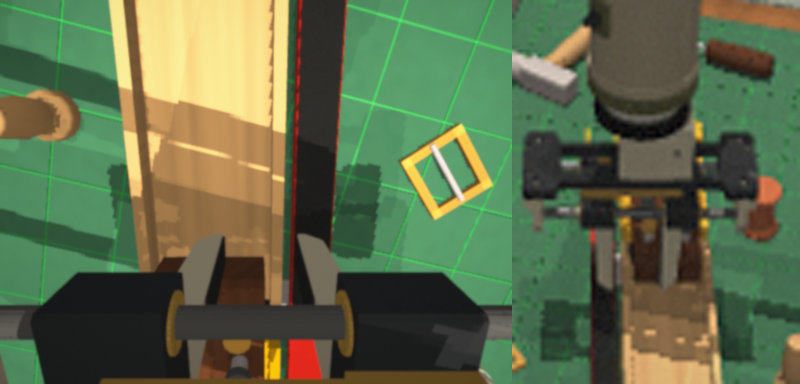

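The rack (left of the finger at (165–265,265)) is moving squarely, and the lever is still under the right finger. I'll continue.

```bash
python3 -m inch '[[[0.0002,-0.005,-0.0003,0,0.001,0,0.41],[0.0002,-0.005,-0.0003,0,0.001,0,0.41],[0.0002,-0.005,-0.0003,0,0,0,0.41],[0.0002,-0.005,-0.0003,0,0,0,0.41],[0.0002,-0.005,-0.0003,0,0,0,0.41],[0.0002,-0.005,-0.0003,0,0,0,0.41],[0.0002,-0.005,-0.0003,0,0,0,0.41],[0.0002,-0.005,-0.0003,0,0,0,0.41]]]'; 
python3 go.py 0.006 .025 .0727
```

```text
t: 7.1
tool_pos: [0.4898, -0.0094, 0.0728]
orientation: [-0.186, 1.56, 0.199]
force: [-2.4, 6.2, 7.1]
opening: 0.0382
t 7.1 chute TCP [-0.0134  0.0235  0.0728] tip z 0.0558 F [-2.4  6.2  7.1] open 0.0382
[[-0.008 -1.    -0.004]
 [ 0.003 -0.004  1.   ]
 [-1.     0.008  0.003]]
shift [-0.0001 -0.0194  0.0015] turn [ 0.0041  0.0028 -0.0082]
```

```bash
python3 -m inch '[[[0.0002,-0.005,0.0003,0.002,0.001,-0.003,0.41],[0.0002,-0.005,0.0003,0.002,0.001,-0.003,0.41],[0.0002,-0.004,0,0,0,-0.001,0.41],[0.0002,-0.003,0,0,0,-0.001,0.41]]]'; 
python3 go.py 0.006 .025 .0727;  python3 -m inch '[[[0.0002,-0.003,0,0,0,0,0.41],[0.0002,-0.003,0,0,0,0,0.41]]]'; python3 go.py 0.006 .025 .0727
```

```text
t: 7.5
tool_pos: [0.4941, -0.0236, 0.0727]
orientation: [-0.187, 1.563, 0.194]
force: [-2.7, 6.9, 7.2]
opening: 0.0383
t 7.5 chute TCP [0.0014 0.0242 0.0727] tip z 0.0557 F [-2.7  6.9  7.2] open 0.0383
[[-0.004 -1.    -0.001]
 [ 0.    -0.001  1.   ]
 [-1.     0.004  0.   ]]
shift [-0.0001 -0.0046  0.0008] turn [ 0.0006  0.0001 -0.0044]
t: 7.7
tool_pos: [0.4949, -0.0266, 0.0727]
orientation: [-0.183, 1.564, 0.198]
force: [-6.4, 21.8, 13.7]
opening: 0.0383
t 7.7 chute TCP [0.0046 0.0243 0.0727] tip z 0.0557 F [-6.4 21.8 13.7] open 0.0383
[[-0.01  -1.    -0.001]
 [-0.    -0.001  1.   ]
 [-1.     0.01  -0.   ]]
shift [-0.     -0.0014  0.0007] turn [ 0.0007 -0.0005 -0.0097]
```

Force has jumped to 22 N at about the expected position, so the rack is against the stop. I'll give one firmer nudge to check it's seated, then look.

```bash
python3 -m inch '[[[0.0002,-0.003,0,0,0,-0.002,0.41]]]'; python3 go.py 0.006 .025 .0727; python3 -m inch '[[[0,0.003,0,0,0,0.003,0.41],[0,0.003,0,0,0,-0.004,0.41],[0,0.001,0,0,0,-0.004,0.41]]]'; python3 go.py 0.006 .025 .0727
python3 -c "
from h import *
shot('top','t4',(200,160,320,240),5.0);shot('wrist','w4')
a=cv2.imread('pics/t4.png');b=cv2.imread('pics/w4.png')[200:]
cv2.imwrite('pics/m4.png',np.vstack([a,np.pad(b,((0,0),(0,88),(0,0)))]))"
```

```text
t: 7.8
tool_pos: [0.4949, -0.0267, 0.0727]
orientation: [-0.18, 1.565, 0.2]
force: [-5.3, 21.1, 13.6]
opening: 0.0379
t 7.8 chute TCP [0.0046 0.0243 0.0727] tip z 0.0557 F [-5.3 21.1 13.6] open 0.0379
[[-0.013 -1.    -0.   ]
 [-0.001 -0.     1.   ]
 [-1.     0.013 -0.001]]
shift [-0.     -0.0014  0.0007] turn [ 0.0004 -0.001  -0.0133]
t: 8.1
tool_pos: [0.4945, -0.0222, 0.0742]
orientation: [-0.188, 1.562, 0.192]
force: [-1.2, 0.1, 4.9]
opening: 0.0381
t 8.1 chute TCP [0.0002 0.025  0.0742] tip z 0.0572 F [-1.2  0.1  4.9] open 0.0381
[[-0.002 -1.    -0.001]
 [ 0.    -0.001  1.   ]
 [-1.     0.002  0.   ]]
shift [ 0.0015 -0.0058  0.    ] turn [ 0.0006  0.0003 -0.0023]
```

View pics/m4.png

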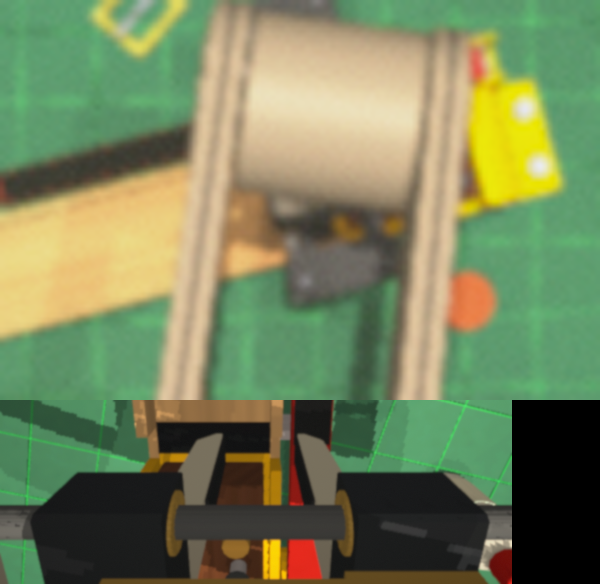

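Wrist view: the rack is in the yellow bay, and the open gate slot shows clear behind its rear face at (215,435). The push finger has backed off about 4 mm (0 N along the chute). Now I'll lift straight up and move clear.

```bash
python3 -m inch '[[[-0.004,0,0,0,0,0,0.41],[-0.008,0,0,0,0,0,0.41],[-0.01,0,0,0,0,0,0.41],[-0.015,0,0,0,0,0,0.41],[-0.02,0,0,0,0,0,0.41],[-0.03,0,0,0,0,0,0.41],[-0.04,0,0,0,0,0,0.41],[-0.04,0.02,0,0,0,0,0.41],[-0.02,0.045,0,0,0,0,0.41],[0,0.045,0,0,0,0,0.41],[0,0.045,0,0,0,0,0.41],[0,0.045,0,0,0,0,0.41],[0,0.045,0,0,0,0,0.41],[0,0.045,0,0,0,0,0.41],[0,0,0,0,0,0,0.41]]]'; python3 -c "
from h import *
shot('top','t5',(210,150,330,240),6.5);shot('side','s5',(200,120,320,280),3.6)"
```

```text
t: 9.7
tool_pos: [0.4175, 0.2654, 0.2744]
orientation: [-0.185, 1.57, 0.184]
force: [-0.2, -0.7, 0.3]
opening: 0.0379
```

View pics/t5.png

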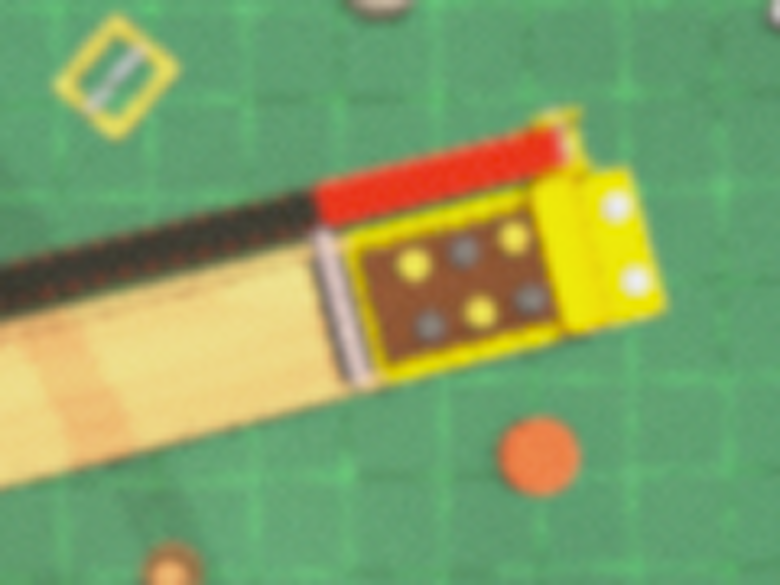

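View pics/s5.png

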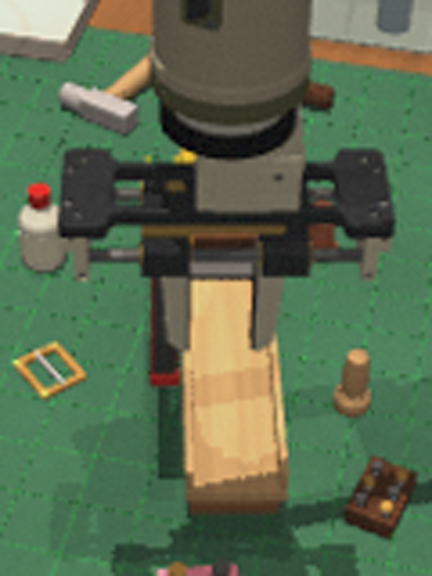

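The rack is flush against the stop (555,255), and the gate plate is up behind it (315–365, 235–380). The lever is raised, the bystanders in view haven't moved, and the arm is clear, so I'll hand it in.

```bash
python3 -c "
from plant import workorder;print(workorder.close_job())"
```

```text
the job is handed in; nothing more can be done
None
```

The rack is home against the yellow end stop and the gate is up again behind it. I pressed the lever level with one finger and held its tip at about 56–57 mm, then pushed the rack down the chute with the other finger. The job was handed in at about 10 s.

- **Rack home:** contact force rose to about 22 N at the stop, and a second nudge did not move the rack. The last top picture shows it flush with the stop.
- **Gate and lever:** I backed the finger off about 4 mm before lifting. The last pictures show the gate plate standing behind the rack and the lever raised.
- **Surroundings:** the buckle, spool, slicker, glue and small rack stood where they had been in the last pictures. I did not check the other bystanders after the push. The arm was clear of everything.
- **Disagreement:** the first chute fit from the top camera was about 3 mm off sideways against the wrist view, and I corrected for it before pressing the lever.
- **Not measured:** I judged the gate angle during the push from the fingertip height only.

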